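# Enable the laser: flip up the guard, fit the key and switch it on

### The job

Switch the laser controller on for the session: swing its hinged guard up and back past its balance point until it stays fully open by itself, then take the key out of the tool stand and push it fully home in the key switch under the guard. Turn the key a quarter turn clockwise to on and let go, leaving the key in the switch and the guard open; leave the bottle, the timer and the small carton where they are.

Things in the scene. Friction and masses are not known exactly. Their poses are not given: they have to be found in the camera images.
- guard (a joint): Angle of the grey guard hinged over the laser controller's top, rad: 0 shut, 2.2 fully open at its stop (leaning back). About 0.22 kg, swings freely: below about 1.7 it falls shut, beyond it falls open and stays. Raise it by its front lip, e.g. with shut fingertips, tilted some 35 degrees, hooked under it.
- guard_hinge (a point): Middle of the guard's hinge line, 94 mm above the bench, on the laser controller: a fixed white enclosure 130 deep, 150 wide, 60 high. Site axes: x from the enclosure's front to its back, y to its left (the hinge axis), z up. Front face 123 mm before the hinge (-x), back 7 mm behind. Guard: clear window, 118 deep from the hinge, 108 wide, side skirts 32 mm down to the deck.
- guard_lip (a point): Middle of the underside of the guard's front finger lip; moves and turns with the guard. Shut: 130 mm before the hinge line (-x), 2 mm below it, 92 mm above the bench. Lip 64 wide along the hinge, 4 thick (rounded front bead 7 thick), juts 25 mm beyond the guard's front edge (a 6 mm turned-down rim) and 20 mm beyond the enclosure's front, free below to the bench.
- switch_mouth (a point): Middle of the top of the key switch (round steel bezel 45 across), under the guard, 66 mm before the hinge line, 70 mm above the bench and 10 mm above the deck; axes as guard_hinge. Keyway: upright slot 15 x 7 mm, 38 deep, its mouth bevelled to 21 x 13 mm; at off its 15 mm width lies along x.
- key_switch (a joint): Angle of the key switch, rad: 0 off (keyway width along the enclosure's x), 1.57 on, at its stop; grows clockwise seen from above. Stays where left (friction about 0.04 N m). The key has about 0.25 rad of play either way in the keyway, so turn it somewhat past a quarter turn to bring the switch to its stop.
- key_mid (a point): Centre of the loose key, half-way up its 77 mm. z up the key to its bow, x along the width of blade and bow, y through their thickness. Steel blade: 12 wide, 4 thick, 34 long, tip 38.5 mm below, alike both ways round. Then a grey collar 28 wide, 9 thick, 10 high; its underside is the shoulder. Fully home the shoulder rests on the switch top, this point 4.5 mm above switch_mouth. 45 g.
- key_bow (a point): Centre of the key's bow, the flat round grey head to grip: 36 across, 9 thick, 20.5 mm above key_mid, same axes.
- key_well (a point): Mouth of the key's slot (14.5 x 6.5, 36 deep) in the top of the fixed black tool stand (118 x 52, 46 high); the key stands there upright and home at the start. y along the stand and the blade's width, x across, z up. A T-handle hex key stands in it 64 mm from the slot towards -y, its top about 112 mm above the bench.
- buffer_bottle: Bystander: bottle with a screw cap, 43 across, 88 high; origin at the centre of its underside.
- bench_timer: Bystander: small white timer with keys, 62 x 66 x 25; origin at the centre of its underside.
- cover_glass_box: Bystander: small carton, 30 x 78 x 26; origin at the centre of its underside.

How it is judged:
By the outcome, as a careful person would: the job done as asked, in the order asked, and still so for the second after the job is handed in, with the robot touching nothing.
It also fails if it takes over 64 s, if anything falls off the work surface, if the arm or the gripper's body presses on something with over 40 N, if the wrist force passes 120 N, or if a joint passes its speed limit or range.

### The arm

A 6-joint arm with a two-finger parallel gripper is mounted at the origin on a cart in front of the work surface, level with it; the furniture and walls round the work are solid. World frame = base frame: x ahead of the robot, y to its left, z up, the work surface at z = 0. Lengths are in m, angles in rad, forces in N, time in s.
With the tool pointing down it reaches from about 0.375 to 0.9 m from the base axis. Payload 3.1 kg.
Tool frame: the origin (TCP) lies at the very end of the fingers, on their centre line; the grasp point (between the pads) lies 19 mm behind it (manip.tcp_to_grasp is the distance from the TCP to the grasp point, in m); z points along the fingers, y is the line along which they close (so a half turn about z gives the same grasp; the last joint's range is limited). The gripper opens to 85 mm and grips with 20 to 120 N. Pads are 22 mm wide; open, the fingers measure 114 mm over their backs; the gripper's body (76 mm by 85 mm) begins 54 mm behind the grasp point. The pads swing forward as they close: fully open they stand 13 mm farther back than shut.
Start: joints at [-1.363, 0.527, 1.433, -0, 1.181, -0.178], TCP at [0.236, -0.579, 0.231] pointing down, gripper open.
Joint ranges: [-3.08, 3.08], [-0.75, 2.2], [0.22, 2.44], [-1.43, 4.57], [0, 2.65], [-2.85, 2.85]. Speed limits (rad/s): [2.79, 2.79, 3.14, 3.14, 3.14, 3.14].

### API

Orientations are given as a unit quaternion [x, y, z, w].
In Python, from station import manip gives the robot as it stands. The module is installed in compiled form; this text tells all that it offers.
- The arm moves only by the tool step_arm, never from a script. Its argument "commands" is one flat list of numbers, 6 for each row, row after row: the shift along the tool's x, y, z in m, then the turn, a rotation vector about the tool's x, y, z in degrees. A call has exactly 10 rows; each row is the pose to reach, as a shift and turn from the pose commanded when the call began, along the tool's axes at that moment; what a row does not reach only later rows make up. A row lasts 1/10 s, in which the tool goes at most 50 mm and 8.59 degrees, less where a joint would pass 70% of its speed; a pose out of reach is approached as far as the arm can. A call with a gripper value outside its range is refused whole. "jaw" is the opening in per cent of the stroke, from 0 (shut) to 100 (fully open), set as the call begins (left out, the last holds). The fingers move at their own pace and stop on an object; "grip_force" is the grip in N (left out, the last holds). Time passes only in rows, so rows that repeat a pose let the fingers close, or fill a call up. It gives the time, the measured TCP pose, the force, the opening and the grip force at its end, in the units of the state.
- manip.sense(): the state, without advancing time (a new reading comes with each control period).
- manip.snapshot(name): name is "scene" or "top"; returns a dict with "pixels" (400x640x3 uint8, blue, green, red), "fx", "fy", "cx", "cy" (pixels), "R" (3x3) and "t" (3): a world point X has camera coordinates R X + t. Camera axes: x right, y down, z forward; pixel columns grow to the right and rows downward; lengths in m; the calibration is good to about 2 mm. A picture is of the moment at which its call begins. There is no depth.
- manip.sign_off(): hands the job in; it is judged then, once.
The state is a dict: "t": time; "q": joint angles; "qd": joint speeds; "tau": joint torques, N m; "tcp_pos": TCP position; "tool_rot": TCP orientation; "force": force on the tool from outside, world axes, zero at the start; "ft_torque": the same for the moment, N m; "finger_gap": opening from 0.0 (shut) to 1.0 (fully open); "gripper_force": force on a finger pad.
Only numpy, scipy, OpenCV 4.12 (cv2) and the standard library are available. Lean on these libraries where they do the work, as an engineer would, in place of code of your own. Each camera call takes 0.05 s, during which the arm holds its last target. There are 200 camera calls.

## Working session

There is one attempt and no reset: what is moved stays moved. The work goes in short steps, Python scripts to look and compute and a tool call to move; the robot and the scene stay as the last step left them, time stands still between calls to the robot, and variables do not carry over. Pictures are saved under pics/ and viewed, at most 10 in all, crops included, and the job is handed in when it is done.

Besides the shell and the picture viewer there is one more tool, called by a JSON object that holds its "name" and its "arguments", one argument or row to a line. step_arm: Moves the arm, as the interface text tells. Its arguments: {"type":"object","properties":{"commands":{"type":"array","items":{"type":"number"}},"jaw":{"type":"number"},"grip_force":{"type":"number"}},"required":["commands"]}

```bash
mkdir -p pics; python3 - <<'E'
from station import manip
import cv2,pickle
for n in("scene","top"):
    s=manip.snapshot(n); pickle.dump(s,open(n+'.pkl','wb')); cv2.imwrite(f'pics/{n}0.png',s['pixels'])
    print(n,s['fx'],s['cx'],s['cy'],s['R'].round(3).tolist(),s['t'])
print(manip.sense())
E
```

```text
scene 472.3763930032128 317.3189960218524 202.09295116472452 [[0.931, 0.364, -0.011], [0.25, -0.661, -0.708], [-0.265, 0.656, -0.707]] [-0.49588326 -0.01541359  1.09173648]
top 472.791584233698 323.6934425557501 197.32016876908054 [[0.006, -1.0, -0.004], [-0.992, -0.006, -0.123], [0.122, 0.004, -0.992]] [0.05044635 0.48741208 1.01331626]
{'t': 0.1, 'q': array([-1.36251420e+00,  5.28343128e-01,  1.43377126e+00,  2.47002308e-07,
        1.18141456e+00, -1.78495428e-01]), 'qd': array([ 0.00015453, -0.00138889, -0.00342177,  0.00023257,  0.00026039,
        0.00120779]), 'tau': array([ 3.36682251e-04, -4.43304348e+01, -1.78585982e+01, -1.96875817e-04,
        3.86167463e-03, -8.66893171e-07]), 'tcp_pos': array([ 0.23564842, -0.57817842,  0.23045088]), 'tool_rot': array([ 9.81358146e-01,  1.92185462e-01, -1.43042306e-05, -9.68042021e-04]), 'force': array([-0.00794544, -0.00888741, -0.91499306]), 'ft_torque': array([-0.00892503, -0.02061775,  0.01791422]), 'gripper_force': 0.0, 'finger_gap': 1.0007967597524778}
```

View pics/scene0.png

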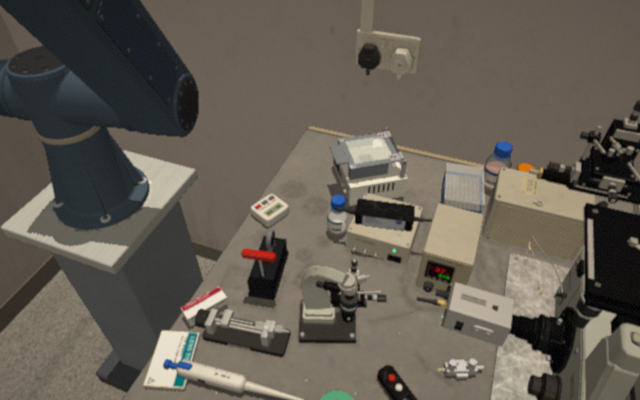

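View pics/top0.png

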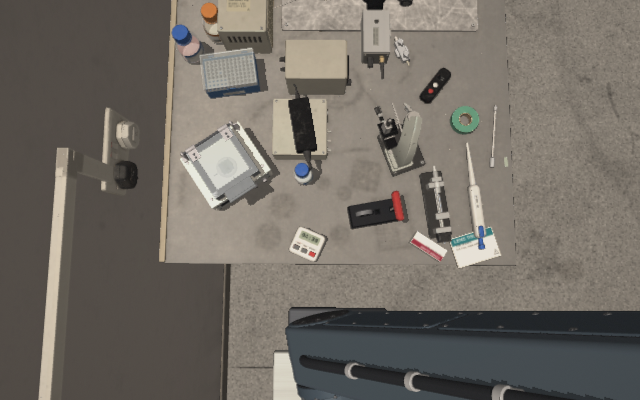

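The scene view shows the controller at (370,160) and the stand at (267,268) with its red T-handle. In the top view the controller is at (225,165), the stand at (375,212), the bottle at (303,174), the timer at (308,243) and the carton at (428,247). I'll enlarge the top and scene crops.

```bash
python3 - <<'E'
import cv2,pickle,numpy as np
t=pickle.load(open('top.pkl','rb'))['pixels'];s=pickle.load(open('scene.pkl','rb'))['pixels']
def c(i,x,y,w,h,k=4): return cv2.resize(i[y:y+h,x:x+w],None,fx=k,fy=k,interpolation=cv2.INTER_CUBIC)
cv2.imwrite('pics/c1.png',np.hstack([c(t,175,115,100,100),c(t,335,180,80,60,5)[:, :400] if 0 else cv2.copyMakeBorder(c(t,340,180,72,60,5),0,100,0,0,0)]))
cv2.imwrite('pics/c2.png',np.hstack([c(s,320,120,100,90),c(s,225,220,90,90)]))
E
```

```text
(no output)
```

View pics/c1.png

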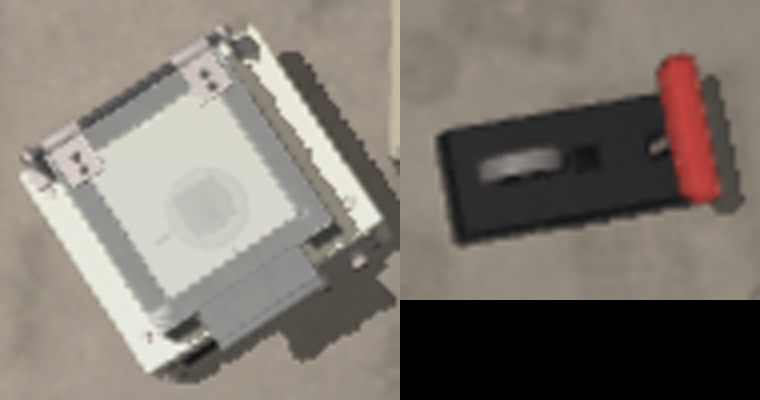

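View pics/c2.png

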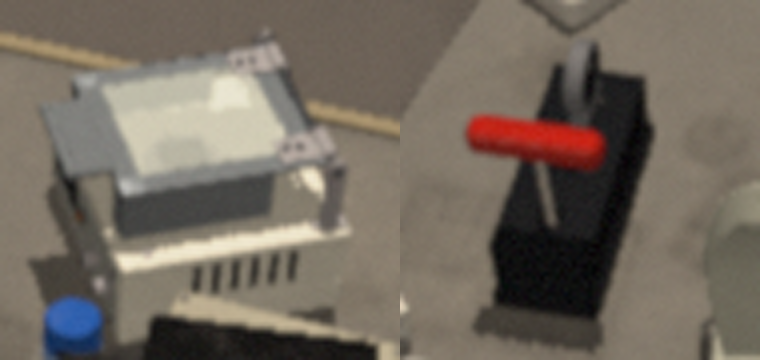

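```bash
cat > h.py <<'E'
import pickle,numpy as np
def ray(n,u,v):
    s=pickle.load(open(n+'.pkl','rb'));R=s['R'];d=R.T@np.array([(u-s['cx'])/s['fx'],(v-s['cy'])/s['fy'],1]);return -R.T@s['t'],d
def onz(n,u,v,z):
    c,d=ray(n,u,v);return c+d*(z-c[2])/d[2]
def proj(n,X):
    s=pickle.load(open(n+'.pkl','rb'));p=s['R']@np.asarray(X)+s['t'];return np.array([s['fx']*p[0]/p[2]+s['cx'],s['fy']*p[1]/p[2]+s['cy']])
def tri(u1,u2):
    a,d=ray('top',*u1);b,e=ray('scene',*u2);d=d/np.linalg.norm(d);e=e/np.linalg.norm(e)
    k=np.linalg.lstsq(np.c_[d,-e],b-a,rcond=None)[0];p=a+k[0]*d;q=b+k[1]*e;return (p+q)/2,np.linalg.norm(p-q)
E
python3 - <<'E'
from h import *
np.set_printoptions(precision=4,suppress=True)
print('cam',ray('top',0,0)[0],ray('scene',0,0)[0])
A=lambda x,y:(175+x/4-.375,115+y/4-.375)
B=lambda x,y:(340+(x-400)/5-.4,180+y/5-.4)
S1=lambda x,y:(320+x/4-.375,120+y/4-.375)
S2=lambda x,y:(225+(x-400)/4-.375,220+y/4-.375)
enc=[onz('top',*A(*p),.06) for p in [(22,178),(150,373),(383,225),(250,28)]]
print('enc',*enc,[np.linalg.norm(enc[i]-enc[i-1]) for i in range(4)])
lip=[onz('top',*A(*p),.094) for p in [(222,350),(328,278)]];print('lip',*lip,np.linalg.norm(lip[0]-lip[1]))
hp=[onz('top',*A(*p),.098) for p in [(75,155),(205,75)]];print('hinge pl',*hp)
print('bezel',onz('top',*A(207,207),.07))
st=[onz('top',*B(*p),.046) for p in [(437,132),(462,243),(660,95)]];print('stand',*st,np.linalg.norm(st[0]-st[1]))
bw=[onz('top',*B(*p),.075) for p in [(480,170),(562,158),(521,165)]];print('bow',*bw)
print('tri bow',tri(B(521,165),S2(581,85)))
hd=[onz('top',*B(*p),.107) for p in [(680,62),(705,195)]];print('T',*hd)
print('hexhole',onz('top',*B(650,148),.052))
E
```

```text
cam [0.3593 0.0487 1.0656] [ 0.7547 -0.5462  0.7551]
enc [0.565  0.3649 0.06  ] [0.4593 0.2917 0.06  ] [0.5403 0.1687 0.06  ] [0.6492 0.2436 0.06  ] [np.float64(0.147567019862525), np.float64(0.12856174214211707), np.float64(0.1473002550581862), np.float64(0.13221236671685355)]
lip [0.4681 0.2466 0.094 ] [0.5061 0.1927 0.094 ] 0.06599779575608095
hinge pl [0.5696 0.3257 0.098 ] [0.6128 0.2592 0.098 ]
bezel [0.5477 0.2619 0.07  ]
stand [0.4665 0.0026 0.046 ] [ 0.4184 -0.0081  0.046 ] [ 0.4832 -0.0942  0.046 ] 0.049228776014062364
bow [ 0.4475 -0.0141  0.075 ] [ 0.4527 -0.0486  0.075 ] [ 0.4497 -0.0314  0.075 ]
tri bow (array([ 0.4497, -0.033 ,  0.0632]), np.float64(0.0025341668442509964))
T [ 0.4894 -0.0939  0.107 ] [ 0.435  -0.1034  0.107 ]
hexhole [ 0.4594 -0.0888  0.052 ]
```

The geometry is consistent. The enclosure measures 147 × 130 mm, its yaw is about 34.4° and the hinge is at about (0.601, 0.300). The bezel check agrees to 1 mm. The key is at about (0.450, -0.032) and the stand yaw is about 10°.

```bash
cat >> h.py <<'E'
from scipy.spatial.transform import Rotation as Ro
YAW=np.radians(34.4);H=np.array([.6013,.300,.094]);EX=np.array([np.cos(YAW),np.sin(YAW),0])
def down(yawdeg,tilt=0): # tool x at yaw, z tilted ahead along x by tilt deg
    return Ro.from_euler('z',yawdeg,degrees=True)*Ro.from_matrix(np.diag([1.,-1,-1]))*Ro.from_euler('y',-tilt,degrees=True)
def hp(x,z): return H+x*EX+[0,0,z-H[2]]
def cmd(targets,start=None):
    from station import manip
    s=manip.sense();p=s['tcp_pos'];r=Ro.from_quat(s['tool_rot'])
    if start: p,r=start
    for q,o in targets:
        print((r.inv().apply(np.asarray(q)-p)).round(4).tolist()+np.degrees((r.inv()*o).as_rotvec()).round(1).tolist())
E
python3 - <<'E'
from h import *
r=down(34.4,35).as_matrix();print(r.round(2))
a=(np.array([.40,-.10,.22]),down(25));b=(hp(-.18,.16),down(34.4,35));c=(hp(-.18,.075),b[1])
cmd([a,b]);print();cmd([b,c],a);print();cmd([c],b)
E
```

```text
[[ 0.68  0.56 -0.47]
 [ 0.46 -0.83 -0.32]
 [-0.57 -0.   -0.82]]
[0.3326, -0.3808, 0.0113, -0.1, -0.0, -2.8]
[0.494, -0.6371, 0.0718, -3.8, -34.9, -11.8]

[0.1739, -0.2481, 0.06, -2.9, -34.9, -9.1]
[0.1739, -0.2481, 0.145, -2.9, -34.9, -9.1]

[0.0488, 0.0, 0.0696, 0.0, 0.0, 0.0]
```

```bash
sed -i "s/'y',-tilt/'y',tilt/" h.py; python3 - <<'E'
from h import *
r=down(34.4,35).as_matrix();print(r.round(2))
a=(np.array([.40,-.10,.22]),down(25));b=(hp(-.18,.16),down(34.4,35))
cmd([a,b])
E
```

```text
[[ 0.68  0.56  0.47]
 [ 0.46 -0.83  0.32]
 [ 0.57  0.   -0.82]]
[0.3326, -0.3808, 0.0113, -0.1, -0.0, -2.8]
[0.494, -0.6371, 0.0718, 3.6, 34.8, -11.9]
```

{"name": "step_arm", "arguments": {
  "commands": [0.04,-0.04,0,0,0,0,0.075,-0.08,0,0,0,0,0.11,-0.12,0.005,0,0,0,0.14,-0.16,0.01,0,0,0,0.175,-0.2,0.01,0,0,0,0.21,-0.24,0.01,0,0,0,0.245,-0.28,0.01,0,0,0,0.275,-0.315,0.01,0,0,0,0.305,-0.35,0.01,0,0,-3,0.333,-0.38,0.01,0,0,-3],
  "jaw": 0,
  "grip_force": 40
}}

```text
t: 1.1
tcp_pos: [0.3988, -0.1048, 0.2213]
tool_rot: [0.976, 0.218, -0.0, -0.0]
force: [0.8, -0.4, 0.6]
finger_gap: -0.002
gripper_force: 0.0
```

```bash
python3 - <<'E'
from h import *
b=(hp(-.18,.16),down(34.4,35));c=(hp(-.18,.075),b[1])
cmd([b]);cmd([c],b)
E
```

```text
[0.1778, -0.2513, 0.0613, 2.8, 34.9, -8.9]
[-0.0488, -0.0, 0.0696, 0.0, 0.0, 0.0]
```

{"name": "step_arm", "arguments": {
  "commands": [0.03,-0.04,0,0,0,0,0.055,-0.08,0,0,5,-2,0.08,-0.12,0.01,0.5,10,-4,0.105,-0.155,0.02,1,15,-6,0.13,-0.19,0.03,2,20,-7,0.155,-0.22,0.04,2.5,25,-8,0.178,-0.251,0.05,2.8,30,-9,0.178,-0.251,0.061,2.8,35,-9,0.178,-0.251,0.061,2.8,35,-9,0.178,-0.251,0.061,2.8,35,-9]
}}

```text
t: 2.1
tcp_pos: [0.4517, 0.1991, 0.1655]
tool_rot: [0.912, 0.286, 0.275, -0.098]
force: [0.3, 0.6, 0.3]
finger_gap: -0.001
gripper_force: 0.0
```

```bash
python3 - <<'E'
from h import *
from station import manip
print(manip.sense()['q'].round(2))
o=down(34.4,35);cmd([(hp(-.18,.075),o),(hp(-.138,.075),o)])
E
```

```text
[-0.04  0.42  2.25  1.59  0.36 -0.58]
[-0.0502, 0.0032, 0.0752, -1.5, 1.0, -0.1]
[-0.0154, 0.0038, 0.0987, -1.5, 1.0, -0.1]
```

{"name": "step_arm", "arguments": {
  "commands": [-0.005,0,0.008,0,0,0,-0.01,0,0.016,0,0,0,-0.015,0.001,0.024,0,0,0,-0.02,0.001,0.032,0,0,0,-0.026,0.001,0.04,0,0,0,-0.032,0.001,0.048,0,0,0,-0.038,0.001,0.056,0,0,0,-0.044,0.001,0.064,0,0,0,-0.05,0.002,0.072,0,0,0,-0.05,0.002,0.072,0,0,0]
}}

```text
t: 3.1
tcp_pos: [0.4506, 0.1978, 0.0768]
tool_rot: [0.913, 0.285, 0.274, -0.099]
force: [-0.2, -0.9, 0.3]
finger_gap: 0.004
gripper_force: 0.0
```

```bash
python3 - <<'E'
from h import *
from station import manip
s=manip.sense();print(s['q'].round(2),s['t'],((s['tcp_pos']-H)@EX).round(4))
o=down(34.4,35);cmd([(hp(-.18,.075),o),(hp(-.138,.075),o)])
import cv2,pickle
s=manip.snapshot('scene');cv2.imwrite('pics/d1.png',cv2.resize(s['pixels'][90:240,230:430],None,fx=4,fy=4,interpolation=2))
E
```

```text
[-0.04  0.69  2.32  2.3   0.49 -1.35] 3.1 -0.1821
[0.0008, 0.0009, 0.0027, -1.5, 1.2, -0.2]
[0.0357, 0.0014, 0.0261, -1.5, 1.2, -0.2]
```

View pics/d1.png

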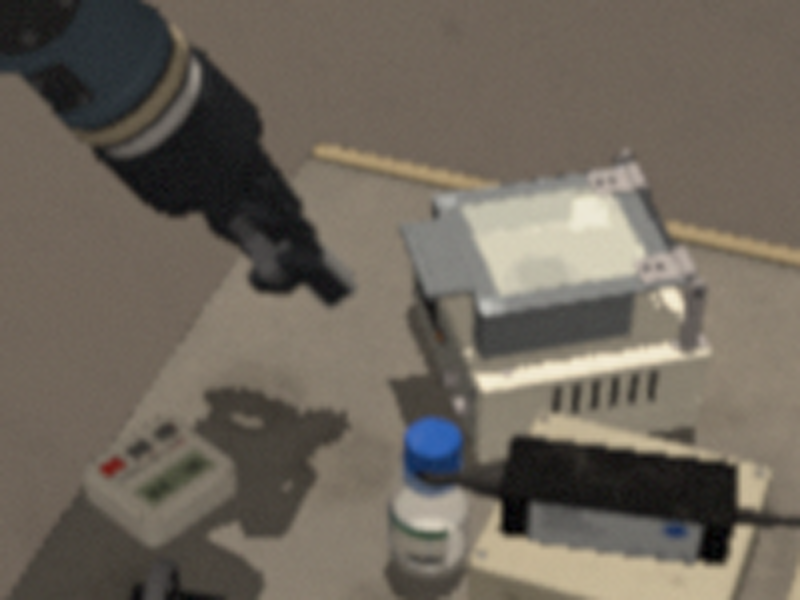

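The shut fingertips are at (330,280), level with the lip at (430,255) and just short of it, with the bottle and timer well clear. Moving in.

{"name": "step_arm", "arguments": {
  "commands": [0.006,0,0.006,0,0,0,0.011,0,0.01,0,0,0,0.016,0,0.014,0,0,0,0.021,0.001,0.018,0,0,0,0.026,0.001,0.022,0,0,0,0.03,0.001,0.025,0,0,0,0.034,0.001,0.027,0,0,0,0.034,0.001,0.027,0,0,0,0.034,0.001,0.027,0,0,0,0.034,0.001,0.027,0,0,0]
}}

```text
t: 4.15
tcp_pos: [0.4825, 0.2204, 0.0726]
tool_rot: [0.915, 0.285, 0.27, -0.097]
force: [-5.6, -5.8, -0.8]
finger_gap: 0.0
gripper_force: 3.8
```

```bash
cat > arc.py <<'E'
from h import *
from station import manip
import sys
def tcp(th,r=.130,d=.004,tilt=35):
    c=np.array([-r*np.cos(th)-d*np.sin(th), r*np.sin(th)-d*np.cos(th)])
    t=np.radians(tilt);c=c-.011*np.array([np.cos(t),np.sin(t)])
    return hp(c[0],.094+c[1])
s=manip.sense();print(s['q'].round(2),s['t'],((s['tcp_pos']-H)@EX).round(4),s['tcp_pos'][2],s['force'])
a,b=map(float,sys.argv[1:3])
o=down(34.4,35);cmd([(tcp(t),o) for t in np.linspace(a,b,11)[1:]])
E
python3 arc.py 0 .6
```

```text
[ 0.03  0.69  2.21  2.21  0.41 -1.17] 4.15 -0.143 0.0726021562432329 [-5.64571665 -5.84502288 -0.84108452]
[0.0137, 0.001, -0.0136, -1.5, 1.7, -0.2]
[0.0184, 0.0008, -0.0199, -1.5, 1.7, -0.2]
[0.0234, 0.0006, -0.0259, -1.5, 1.7, -0.2]
[0.0288, 0.0005, -0.0315, -1.5, 1.7, -0.2]
[0.0345, 0.0003, -0.0368, -1.5, 1.7, -0.2]
[0.0405, 0.0002, -0.0418, -1.5, 1.7, -0.2]
[0.0468, 0.0, -0.0464, -1.5, 1.7, -0.2]
[0.0533, -0.0001, -0.0506, -1.5, 1.7, -0.2]
[0.0602, -0.0002, -0.0544, -1.5, 1.7, -0.2]
[0.0672, -0.0003, -0.0578, -1.5, 1.7, -0.2]
```

{"name": "step_arm", "arguments": {
  "commands": [0.003,0,-0.006,0,0,0,0.009,0,-0.014,0,0,0,0.016,0,-0.022,0,0,0,0.023,0,-0.03,0,0,0,0.03,0,-0.037,0,0,0,0.036,0,-0.043,0,0,0,0.043,0,-0.048,0,0,0,0.05,0,-0.053,0,0,0,0.057,0,-0.057,0,0,0,0.064,0,-0.06,0,0,0]
}}

```text
t: 5.15
tcp_pos: [0.5033, 0.232, 0.1603]
tool_rot: [0.913, 0.286, 0.275, -0.098]
force: [-0.3, 0.5, -0.8]
finger_gap: 0.001
gripper_force: 0.4
```

```bash
python3 arc.py 0.6 1.3
```

```text
[ 0.06  0.47  2.11  1.41  0.32 -0.3 ] 5.15 -0.1192 0.16030212822621864 [-0.32081523  0.46602817 -0.83862686]
[0.0076, -0.0008, -0.0009, -1.5, 1.1, -0.1]
[0.0163, -0.0009, -0.0036, -1.5, 1.1, -0.1]
[0.0252, -0.001, -0.0057, -1.5, 1.1, -0.1]
[0.0341, -0.001, -0.0072, -1.5, 1.1, -0.1]
[0.0432, -0.001, -0.0081, -1.5, 1.1, -0.1]
[0.0523, -0.0011, -0.0083, -1.5, 1.1, -0.1]
[0.0614, -0.0011, -0.0079, -1.5, 1.1, -0.1]
[0.0704, -0.0011, -0.0068, -1.5, 1.1, -0.1]
[0.0794, -0.001, -0.0052, -1.5, 1.1, -0.1]
[0.0882, -0.001, -0.0029, -1.5, 1.1, -0.1]
```

```bash
python3 - <<'E'
from station import manip
import cv2
s=manip.snapshot('scene');cv2.imwrite('pics/d2.png',cv2.resize(s['pixels'][90:240,230:430],None,fx=4,fy=4,interpolation=2))
E
```

```text
(no output)
```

View pics/d2.png

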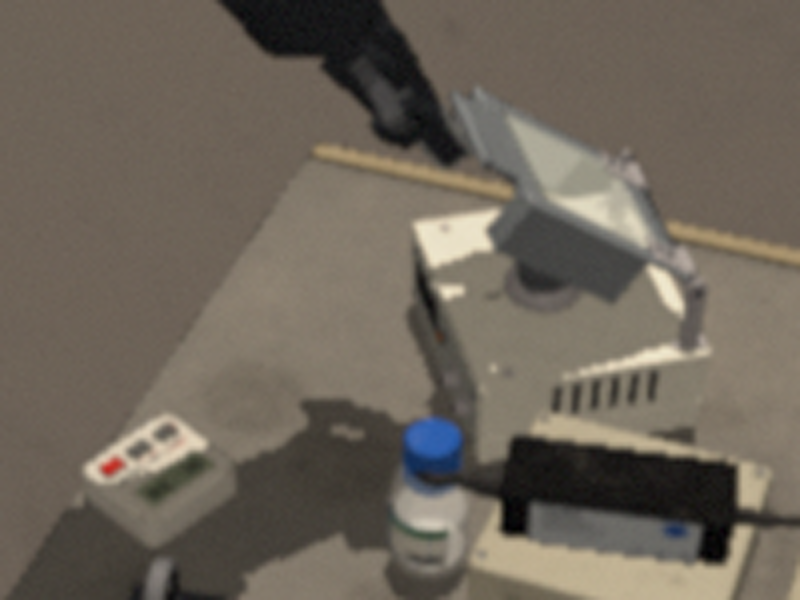

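The guard is about half raised, with the fingers at (450,150) under its lip. Continuing the arc.

{"name": "step_arm", "arguments": {
  "commands": [0.008,-0.001,-0.001,0,0,0,0.016,-0.001,-0.004,0,0,0,0.025,-0.001,-0.006,0,0,0,0.034,-0.001,-0.007,0,0,0,0.043,-0.001,-0.008,0,0,0,0.052,-0.001,-0.008,0,0,0,0.061,-0.001,-0.008,0,0,0,0.07,-0.001,-0.007,0,0,0,0.079,-0.001,-0.005,0,0,0,0.088,-0.001,-0.003,0,0,0]
}}

```text
t: 6.2
tcp_pos: [0.5618, 0.2731, 0.2115]
tool_rot: [0.913, 0.286, 0.274, -0.099]
force: [-0.8, 0.3, -0.9]
finger_gap: 0.001
gripper_force: 0.2
```

```bash
python3 arc.py 1.3 2.0
```

```text
[0.14 0.43 1.9  0.79 0.39 0.43] 6.2 -0.0478 0.21148812534108047 [-0.80720354  0.29055347 -0.9104785 ]
[0.009, 0.0002, 0.0026, -1.6, 1.1, -0.1]
[0.0174, 0.0003, 0.0061, -1.6, 1.1, -0.1]
[0.0255, 0.0004, 0.0102, -1.6, 1.1, -0.1]
[0.0333, 0.0005, 0.0149, -1.6, 1.1, -0.1]
[0.0408, 0.0007, 0.02, -1.6, 1.1, -0.1]
[0.0479, 0.0008, 0.0257, -1.6, 1.1, -0.1]
[0.0546, 0.001, 0.0319, -1.6, 1.1, -0.1]
[0.0609, 0.0011, 0.0385, -1.6, 1.1, -0.1]
[0.0666, 0.0013, 0.0455, -1.6, 1.1, -0.1]
[0.0719, 0.0015, 0.053, -1.6, 1.1, -0.1]
```

{"name": "step_arm", "arguments": {
  "commands": [0.009,0,0.003,0,0,0,0.017,0,0.006,0,0,0,0.025,0,0.01,0,0,0,0.033,0,0.015,0,0,0,0.041,0,0.02,0,0,0,0.048,0,0.026,0,0,0,0.055,0,0.032,0,0,0,0.061,0,0.038,0,0,0,0.064,0,0.042,0,0,0,0.064,0,0.042,0,0,0]
}}

```text
t: 7.2
tcp_pos: [0.6251, 0.3172, 0.2122]
tool_rot: [0.913, 0.286, 0.275, -0.099]
force: [0.2, 0.3, -0.7]
finger_gap: -0.001
gripper_force: 0.0
```

```bash
python3 - <<'E'
from h import *
from station import manip
import cv2
x=manip.sense();print(x['q'].round(2),x['force'])
s=manip.snapshot('scene');cv2.imwrite('pics/d3.png',cv2.resize(s['pixels'][60:210,280:480],None,fx=3,fy=3,interpolation=2))
a=(hp(-.06,.27),down(34.4,35));b=(hp(-.2,.25),down(90,0))
cmd([a,b])
E
```

```text
[0.21 0.51 1.72 0.6  0.44 0.69] [ 0.19089329  0.34739658 -0.68050183]
[-0.0416, -0.0017, -0.0975, -1.5, 1.1, -0.1]
[-0.1689, -0.0032, -0.159, 15.0, -31.9, -53.5]
```

View pics/d3.png

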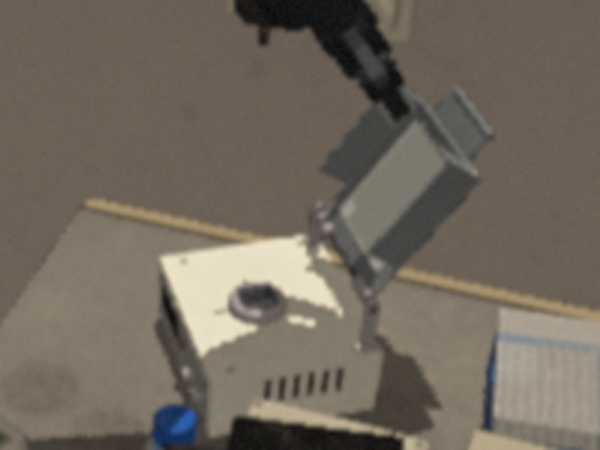

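The guard now stands open, leaning back, with the bezel clear at (258,300) in the crop. I'll retreat and head for the key.

{"name": "step_arm", "arguments": {
  "commands": [-0.02,0,-0.03,0,0,0,-0.035,0,-0.06,0,0,0,-0.042,0,-0.095,0,0,0,-0.07,0,-0.115,2,-4,-7,-0.1,0,-0.135,4,-8,-14,-0.13,0,-0.15,6,-12,-20,-0.155,0,-0.16,8,-17,-28,-0.169,0,-0.16,10,-22,-36,-0.169,0,-0.16,12,-27,-44,-0.169,0,-0.16,15,-32,-53]
}}

```text
t: 8.25
tcp_pos: [0.4371, 0.1833, 0.2514]
tool_rot: [0.736, 0.677, 0.021, -0.007]
force: [0.3, 1.0, 0.5]
finger_gap: -0.002
gripper_force: 0.0
```

```bash
python3 - <<'E'
from h import *
from station import manip
x=manip.sense();print(x['q'].round(2),x['tcp_pos'])
cmd([((.45,-.032,.20),down(100))])
E
```

```text
[0.14 0.28 1.8  0.04 1.03 0.2 ] [0.43713199 0.18329095 0.25136819]
[-0.2154, 0.0299, 0.0432, 1.3, -2.2, -14.8]
```

```bash
python3 - <<'E'
from h import *
from station import manip
import cv2
T=manip.snapshot('top');S=manip.snapshot('scene')
pickle.dump(T,open('top1.pkl','wb'));pickle.dump(S,open('scene1.pkl','wb'))
def c(i,x,y,w,h,k): return cv2.resize(i[y:y+h,x:x+w],None,fx=k,fy=k,interpolation=2)
t,s=T['pixels'],S['pixels']
cv2.imwrite('pics/e.png',np.vstack([np.hstack([c(t,190,135,66,50,6),c(t,340,180,66,50,6)]),np.hstack([c(s,330,130,66,50,6),c(s,240,220,66,50,6)])]))
print([np.round(proj(n,hp(-.066,.07)),1) for n in('top','scene')])
E
```

```text
[array([226. , 166.8]), array([365.1, 157.2])]
```

View pics/e.png

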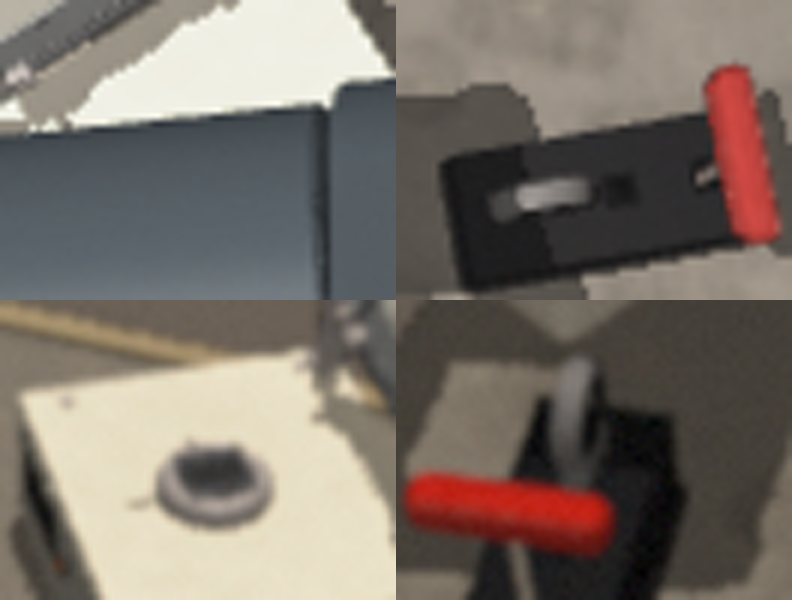

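```bash
python3 - <<'E'
from h import *
np.set_printoptions(precision=4,suppress=True)
a=np.linspace(0,2*np.pi,60)
for n in('scene','top'):
  P=np.array([proj(n,hp(-.066,.07)+.0225*np.array([np.cos(t),np.sin(t),0])) for t in a]);print(n,'bezel top ext',P.min(0),P.max(0))
print('measured scene bez x 355.5..375.5, y 152.9..; z.07 ->',onz('scene',365.4,158.4,.07), 'top->',onz('top',226.4,166.4,.07))
k=np.array([.4497,-.032])
for ang in(98,100,102):
  w=np.array([np.cos(np.radians(ang)),np.sin(np.radians(ang)),0]);t_=np.array([w[1],-w[0],0])
  for n in('top','scene'):
    P=np.array([proj(n,np.r_[k,.071]+.018*(np.cos(t)*w+np.sin(t)*np.array([0,0,1]))+s*.0045*t_) for t in a for s in(-1,1)])
    print(ang,n,'bow ext',P.min(0),P.max(0))
# measured extents: top x 355.3..372.3 ; scene crop
print('meas scene bow x',240+(550-396)/6,240+(605-396)/6,'ytop',220+55/6)
s=pickle.load(open('top1.pkl','rb'))['pixels'].astype(int)
import cv2
sub=s[180:230,340:400];m=((sub.min(2)>62)&(sub.max(2)-sub.min(2)<25)).astype(np.uint8)
n,l,st,ce=cv2.connectedComponentsWithStats(m)
for i in range(1,n):
  if 20<st[i,4]<400: print(st[i]+[340,180,0,0,0],ce[i]+[340,180],cv2.minAreaRect(np.argwhere(l==i)[:,::-1].astype(np.float32)))
E
```

```text
scene bezel top ext [355.188  150.9274] [375.1047 163.6267]
top bezel top ext [215.4807 156.4576] [236.4811 177.1447]
measured scene bez x 355.5..375.5, y 152.9..; z.07 -> [0.5487 0.2588 0.07  ] top-> [0.5477 0.2619 0.07  ]
98 top bow ext [355.1976 209.2557] [372.7391 216.2067]
98 scene bow ext [265.1675 228.0266] [275.522  247.4726]
100 top bow ext [355.171  209.0201] [372.7642 216.4501]
100 scene bow ext [265.453  228.0497] [275.2423 247.4505]
102 top bow ext [355.1551 208.7736] [372.7785 216.7005]
102 scene bow ext [265.7358 228.0794] [274.9633 247.4212]
meas scene bow x 265.6666666666667 274.8333333333333 ytop 229.16666666666666
[356 209  16   7  73] [364.0137 211.9726] ((23.5, 31.999998092651367), (4.9029035568237305, 15.493175506591797), 78.69007110595703)
```

The predicted key outline matches both views within about 1 px, and the switch is at about (0.5477, 0.2615). Next I hover over the key.

{"name": "step_arm", "arguments": {
  "commands": [-0.035,0.005,0.005,0,0,0,-0.075,0.01,0.01,0,0,-5,-0.115,0.015,0.02,0.5,-1,-9,-0.15,0.02,0.03,1,-2,-12,-0.18,0.025,0.04,1,-2,-15,-0.2,0.028,0.043,1,-2,-15,-0.215,0.03,0.043,1,-2,-15,-0.215,0.03,0.043,1,-2,-15,-0.215,0.03,0.043,1,-2,-15,-0.215,0.03,0.043,1,-2,-15],
  "jaw": 45
}}

```text
t: 9.35
tcp_pos: [0.4493, -0.0301, 0.1993]
tool_rot: [0.643, 0.766, 0.005, 0.0]
force: [0.4, 0.4, -0.3]
finger_gap: 0.452
gripper_force: 0.0
```

```bash
python3 - <<'E'
from h import *
from station import manip
x=manip.sense();print(x['q'].round(2),x['tcp_pos'],x['t'])
cmd([((.45,-.032,.20),down(100.5)),((.45,-.032,.057),down(100.5))])
E
```

```text
[-0.32  0.34  1.9   0.01  0.9  -0.5 ] [ 0.44933425 -0.03005618  0.1993365 ] 9.35
[-0.002, 0.0003, -0.0007, 0.5, -0.3, -0.5]
[-0.0029, -0.0009, 0.1423, 0.5, -0.3, -0.5]
```

{"name": "step_arm", "arguments": {
  "commands": [-0.002,0,0.025,0.5,0,-0.5,-0.002,0,0.05,0.5,0,-0.5,-0.003,0,0.075,0.5,0,-0.5,-0.003,0,0.095,0.5,0,-0.5,-0.003,-0.001,0.11,0.5,0,-0.5,-0.003,-0.001,0.12,0.5,0,-0.5,-0.003,-0.001,0.13,0.5,0,-0.5,-0.003,-0.001,0.137,0.5,0,-0.5,-0.003,-0.001,0.142,0.5,0,-0.5,-0.003,-0.001,0.142,0.5,0,-0.5]
}}

```text
t: 10.35
tcp_pos: [0.4504, -0.0329, 0.0569]
tool_rot: [0.639, 0.769, 0.001, -0.002]
force: [-1.6, -0.5, 0.6]
finger_gap: 0.447
gripper_force: 0.0
```

{"name": "step_arm", "arguments": {
  "commands": [0,0,0,0,0,0,0,0,0,0,0,0,0,0,0,0,0,0,0,0,0,0,0,0,0,0,0,0,0,0,0,0,0,0,0,0,0,0,0,0,0,0,0,0,0,0,0,0,0,0,0,0,0,0,0,0,0,0,0,0],
  "jaw": 0,
  "grip_force": 50
}}

```text
t: 11.35
tcp_pos: [0.4504, -0.0331, 0.0575]
tool_rot: [0.639, 0.769, 0.001, -0.002]
force: [-1.7, 0.1, 5.2]
finger_gap: 0.097
gripper_force: 51.9
```

{"name": "step_arm", "arguments": {
  "commands": [0,0,-0.006,0,0,0,0,0,-0.014,0,0,0,0,0,-0.022,0,0,0,0,0,-0.03,0,0,0,0,0,-0.038,0,0,0,0,0,-0.05,0,0,0,0,0,-0.07,0,0,0,0,0,-0.095,0,0,0,0,0,-0.12,0,0,0,0,0,-0.145,0,0,0]
}}

```text
t: 12.35
tcp_pos: [0.4504, -0.0336, 0.2037]
tool_rot: [0.639, 0.769, 0.002, -0.002]
force: [-0.2, -0.2, -1.0]
finger_gap: 0.098
gripper_force: 51.3
```

```bash
python3 - <<'E'
from h import *
from station import manip
x=manip.sense();print(x['q'].round(2),x['tcp_pos'],x['t'],x['finger_gap'],x['force'])
a=((.50,.20,.20),down(160));b=((.5477,.2615,.16),down(214.4))
cmd([a,b]);cmd([b],a)
E
```

```text
[-0.33  0.34  1.88  0.01  0.92 -0.51] [ 0.45039325 -0.03364842  0.20372802] 12.35 0.09794895202442647 [-0.19960078 -0.17574621 -0.99134745]
[0.2207, 0.0913, 0.0048, 0.1, -0.3, -59.5]
[0.2723, 0.1495, 0.0451, 0.3, -0.2, -113.9]
[-0.0238, 0.0741, 0.04, 0.0, 0.0, -54.4]
```

{"name": "step_arm", "arguments": {
  "commands": [0.03,0.01,0,0,0,-7,0.06,0.02,0,0,0,-15,0.09,0.03,0,0,0,-23,0.12,0.045,0,0,0,-31,0.145,0.055,0.005,0,0,-38,0.17,0.065,0.005,0,0,-45,0.19,0.075,0.005,0,0,-52,0.21,0.085,0.005,0,0,-59,0.22,0.091,0.005,0,0,-60,0.22,0.091,0.005,0,0,-60]
}}

```text
t: 13.35
tcp_pos: [0.5004, 0.2002, 0.1987]
tool_rot: [0.169, 0.986, 0.003, -0.001]
force: [-0.9, 0.1, -0.3]
finger_gap: 0.095
gripper_force: 51.2
```

```bash
python3 - <<'E'
from h import *
b=((.5477,.2615,.16),down(214.4))
cmd([b])
E
```

```text
[-0.0242, 0.0734, 0.0389, 0.3, 0.0, -53.9]
```

{"name": "step_arm", "arguments": {
  "commands": [-0.003,0.01,0.005,0,0,-7,-0.006,0.02,0.01,0,0,-14,-0.009,0.03,0.015,0,0,-21,-0.012,0.04,0.02,0,0,-28,-0.015,0.05,0.025,0,0,-35,-0.019,0.06,0.03,0,0,-42,-0.022,0.068,0.035,0,0,-48,-0.024,0.073,0.039,0.3,0,-54,-0.024,0.073,0.039,0.3,0,-54,-0.024,0.073,0.039,0.3,0,-54]
}}

```text
t: 14.35
tcp_pos: [0.5466, 0.2591, 0.1595]
tool_rot: [-0.295, 0.956, 0.0, -0.001]
force: [0.4, -0.4, -0.8]
finger_gap: 0.094
gripper_force: 51.2
```

```bash
python3 - <<'E'
from h import *
from station import manip
import cv2
x=manip.sense();print(x['q'].round(2),x['tcp_pos'],x['t'],x['force'])
cmd([((.5477,.2615,.16),down(214.4)),((.5477,.2615,.081),down(214.4))])
t=x['tcp_pos'];print('pred tip',proj('scene',t-[0,0,.045]),'pred mouth',proj('scene',[.5477,.2615,.07]))
s=manip.snapshot('scene')['pixels'];cv2.imwrite('pics/f.png',cv2.resize(s[90:190,310:430],None,fx=6,fy=6,interpolation=2))
E
```

```text
[ 0.26  0.59  1.55 -0.    1.   -1.91] [0.5465523  0.25913029 0.15950435] 14.35 [ 0.360672   -0.36372511 -0.76742197]
[-0.0023, 0.0013, -0.0005, 0.0, -0.1, -0.1]
[-0.0024, 0.0013, 0.0785, 0.0, -0.1, -0.1]
pred tip [365.75156869 142.41358912] pred mouth [365.33431699 157.59062354]
```

View pics/f.png

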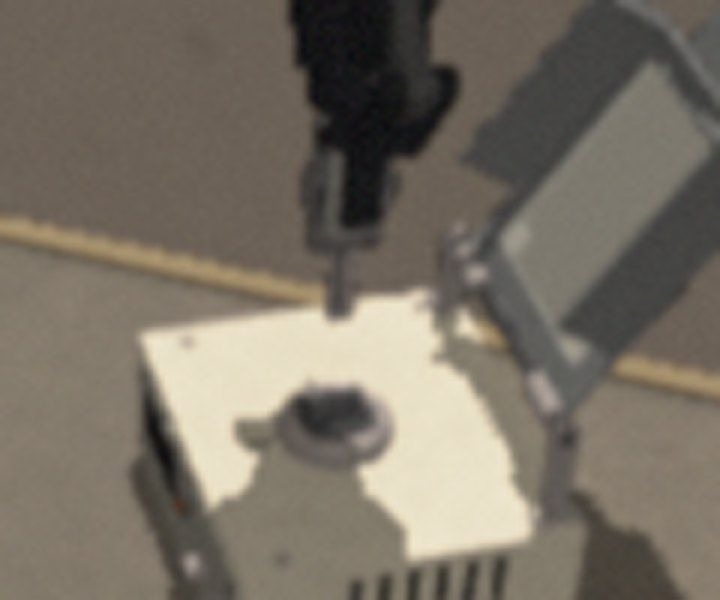

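The key tip is at (338,318), where predicted, and the keyway centre at (338,408) matches the switch estimate. The key is aligned, so I descend slowly.

{"name": "step_arm", "arguments": {
  "commands": [-0.002,0.001,0.01,0,0,0,-0.002,0.001,0.02,0,0,0,-0.002,0.001,0.03,0,0,0,-0.002,0.001,0.036,0,0,0,-0.002,0.001,0.041,0,0,0,-0.002,0.001,0.045,0,0,0,-0.002,0.001,0.049,0,0,0,-0.002,0.001,0.053,0,0,0,-0.002,0.001,0.057,0,0,0,-0.002,0.001,0.057,0,0,0]
}}

```text
t: 15.4
tcp_pos: [0.5477, 0.262, 0.102]
tool_rot: [-0.297, 0.955, 0.0, -0.001]
force: [0.2, 0.5, -1.2]
finger_gap: 0.092
gripper_force: 51.2
```

{"name": "step_arm", "arguments": {
  "commands": [0,0,0.003,0,0,0,0,0,0.006,0,0,0,0,0,0.009,0,0,0,0,0,0.012,0,0,0,0,0,0.015,0,0,0,0,0,0.018,0,0,0,0,0,0.02,0,0,0,0,0,0.0215,0,0,0,0,0,0.0225,0,0,0,0,0,0.0225,0,0,0]
}}

```text
t: 16.4
tcp_pos: [0.5479, 0.2621, 0.0814]
tool_rot: [-0.297, 0.955, 0.0, -0.0]
force: [-2.1, -1.6, 7.9]
finger_gap: 0.097
gripper_force: 52.7
```

The key is home: the shoulder is seated at z 0.0814 with 8 N. Now the clockwise turn (+z of the tool).

{"name": "step_arm", "arguments": {
  "commands": [0,0,-0.0005,0,0,5,0,0,-0.0005,0,0,10,0,0,-0.0005,0,0,15,0,0,-0.0005,0,0,21,0,0,-0.0005,0,0,27,0,0,-0.0005,0,0,33,0,0,-0.0005,0,0,39,0,0,-0.0005,0,0,45,0,0,-0.0005,0,0,51,0,0,-0.0005,0,0,57]
}}

```text
t: 17.4
tcp_pos: [0.5489, 0.2612, 0.0815]
tool_rot: [0.197, 0.98, -0.001, 0.001]
force: [-0.1, -3.2, 4.3]
finger_gap: 0.094
gripper_force: 51.9
```

{"name": "step_arm", "arguments": {
  "commands": [0,0,0,0,0,6,0,0,0,0,0,12,0,0,0,0,0,18,0,0,0,0,0,24,0,0,0,0,0,30,0,0,0,0,0,36,0,0,0,0,0,41,0,0,0,0,0,45,0,0,0,0,0,48,0,0,0,0,0,48]
}}

```text
t: 18.4
tcp_pos: [0.5486, 0.2604, 0.0815]
tool_rot: [0.577, 0.817, -0.001, 0.001]
force: [0.1, -6.3, 5.8]
finger_gap: 0.098
gripper_force: 52.0
```

```bash
python3 - <<'E'
from h import *
from station import manip
x=manip.sense();print(x['q'].round(2),x['tcp_pos'],x['t'],x['force'],x['ft_torque'],Ro.from_quat(x['tool_rot']).as_matrix()[:2,0])
m=Ro.from_quat(x['tool_rot']).as_matrix()[:,0];print(np.degrees(np.arctan2(m[1],m[0]))%360)
E
```

```text
[ 0.26  0.7   1.59 -0.    0.85 -0.08] [0.54860965 0.26044687 0.08150988] 18.4 [ 0.12347908 -6.34820539  5.78411857] [-0.98747961  0.00373762  0.06202047] [-0.33410481  0.94253212]
109.51818427908206
```

{"name": "step_arm", "arguments": {
  "commands": [0,0,0,0,0,1,0,0,0,0,0,2,0,0,0,0,0,3,0,0,0,0,0,4,0,0,0,0,0,5,0,0,0,0,0,6,0,0,0,0,0,6.5,0,0,0,0,0,7,0,0,0,0,0,7,0,0,0,0,0,7]
}}

```text
t: 19.4
tcp_pos: [0.5484, 0.2605, 0.0815]
tool_rot: [0.625, 0.781, -0.001, 0.001]
force: [-0.1, -5.5, 5.8]
finger_gap: 0.095
gripper_force: 52.1
```

```bash
python3 - <<'E'
from h import *
from station import manip
x=manip.sense();print(x['q'].round(2),x['tcp_pos'],x['t'],x['force'],x['ft_torque'])
m=Ro.from_quat(x['tool_rot']).as_matrix()[:,0];print(np.degrees(np.arctan2(m[1],m[0]))%360)
E
```

```text
[ 0.26  0.7   1.59 -0.    0.85  0.04] [0.54841349 0.26049072 0.08151196] 19.4 [-0.1384772  -5.46429872  5.76952386] [-0.90995062  0.09503648  0.21645612]
102.61586677452289
```

{"name": "step_arm", "arguments": {
  "commands": [0,0,0,0,0,1,0,0,0,0,0,2,0,0,0,0,0,3,0,0,0,0,0,4,0,0,0,0,0,4,0,0,0,0,0,4,0,0,0,0,0,4,0,0,0,0,0,4,0,0,0,0,0,4,0,0,0,0,0,4]
}}

```text
t: 20.4
tcp_pos: [0.5483, 0.2607, 0.0815]
tool_rot: [0.652, 0.758, -0.001, 0.001]
force: [-0.8, -5.1, 5.0]
finger_gap: 0.096
gripper_force: 52.2
```

```bash
python3 - <<'E'
from h import *
from station import manip
x=manip.sense();print(x['t'],x['force'],x['ft_torque'])
m=Ro.from_quat(x['tool_rot']).as_matrix()[:,0];print(np.degrees(np.arctan2(m[1],m[0]))%360)
E
```

```text
20.4 [-0.83969625 -5.10347192  5.00996083] [-0.68345744  0.14762868  0.27479173]
98.62514683313854
```

The torque has risen to 0.27 N m, so the switch is at its stop. I'll back off within the play, release and rise.

{"name": "step_arm", "arguments": {
  "commands": [0,0,0,0,0,-2,0,0,0,0,0,-4,0,0,0,0,0,-6,0,0,0.0005,0,0,-8,0,0,0.0005,0,0,-8,0,0,0.0005,0,0,-8,0,0,0.0005,0,0,-8,0,0,0.0005,0,0,-8,0,0,0.0005,0,0,-8,0,0,0.0005,0,0,-8]
}}

```text
t: 21.4
tcp_pos: [0.5485, 0.2606, 0.0815]
tool_rot: [0.598, 0.802, -0.001, 0.001]
force: [-0.7, -5.2, 7.9]
finger_gap: 0.096
gripper_force: 52.5
```

{"name": "step_arm", "arguments": {
  "commands": [0,0,0,0,0,0,0,0,0,0,0,0,0,0,0,0,0,0,0,0,0,0,0,0,0,0,0,0,0,0,0,0,-0.002,0,0,0,0,0,-0.005,0,0,0,0,0,-0.01,0,0,0,0,0,-0.016,0,0,0,0,0,-0.022,0,0,0],
  "jaw": 32
}}

```text
t: 22.4
tcp_pos: [0.5482, 0.2622, 0.1028]
tool_rot: [0.598, 0.801, -0.0, -0.0]
force: [-0.4, -0.3, 0.1]
finger_gap: 0.324
gripper_force: 0.0
```

{"name": "step_arm", "arguments": {
  "commands": [0,0,-0.01,0,0,0,0,0,-0.025,0,0,0,0,0,-0.045,0,0,0,0,0,-0.07,0,0,0,-0.02,0,-0.09,0,0,0,-0.05,0,-0.11,0,0,0,-0.085,0,-0.12,0,0,0,-0.125,0,-0.13,0,0,0,-0.165,0,-0.13,0,0,0,-0.2,0,-0.13,0,0,0]
}}

```text
t: 23.4
tcp_pos: [0.6056, 0.0685, 0.2336]
tool_rot: [0.598, 0.801, 0.0, 0.001]
force: [0.6, -0.6, -0.6]
finger_gap: 0.32
gripper_force: 0.0
```

```bash
python3 - <<'E'
from h import *
from station import manip
import cv2
x=manip.sense();print(x['t'],x['tcp_pos'],x['force'])
s=manip.snapshot('scene')['pixels'];cv2.imwrite('pics/g.png',cv2.resize(s[90:240,240:440],None,fx=4,fy=4,interpolation=2))
M=hp(0,0);m=np.array([.5482,.2612])
print([ (proj('scene',[*m,z])-[240,90])*4 for z in(.07,.095,.113)])
E
```

```text
23.4 [0.6056315  0.06849912 0.23359621] [ 0.61490591 -0.57237241 -0.6363276 ]
[array([502.02666965, 270.87941183]), array([504.78516571, 236.09038491]), array([506.82940136, 210.30931898])]
```

View pics/g.png

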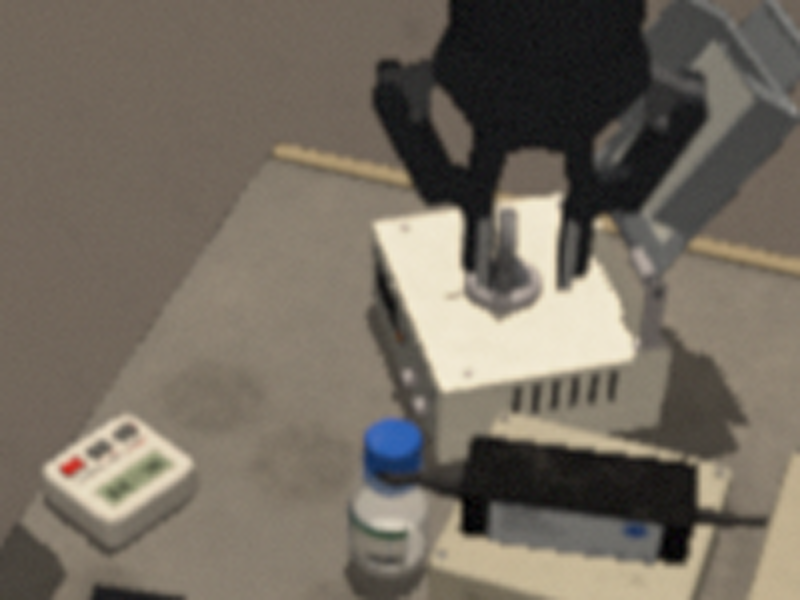

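The bow's top is at (507,210), exactly where a fully home key should show. The key has turned across, the guard is open, the bottle and timer are unmoved, and the gripper is clear. Handing in.

```bash
python3 -c "
from station import manip
print(manip.sign_off())"
```

```text
the job is handed in; nothing more can be done
None
```

The job is handed in at about 23 s of the 64 s: the guard is open by itself, and the key is fully home, turned clockwise to its stop and released. The bottle and timer were unmoved in the last picture; the carton was out of that view, but the arm never worked near it.

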